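# Straighten the caddy's castors and park it on the sprung bumper

## Task

Someone left the shaker caddy by the grill with its castors pointing every which way: take it by its push bar and, keeping its wheels on the concrete, roll it forward until all four castors trail straight before you bring it to the bay. Then steer it square and centred between the bay lines, nose it onto the spring bumper, keep a light steady push on for about a second without ever bottoming the bumper out, ease off slowly and let go. Leave it parked there, castors still straight and the shaker standing, with nothing else on the ledge disturbed.

Things in the scene. Friction and masses are not known exactly. Their poses are not given: they have to be found in the camera images.
- caddy: Teak caddy on four small swivel castors: deck 180 long (x) by 120 wide (y), underside 36 above the ground, low tray walls up to z = 76. Origin on the ground under its middle; x = forward (towards the nose), z up. Castors sit outboard under steel bars, 170 wide overall. It weighs 0.7 to 1.0 kg loaded; it rolls against less than 1 N once the castors trail, a few N while they swing round.
- push_bar (a point): Middle of the caddy's push bar at its rear: a level teak bar 12 thick (along the caddy's x), 106 long (along y), 22 high, its middle 75 behind the caddy's origin and 125 above the ground (top at 136). It stands on two 8 mm steel posts at y = +-49; nothing else is within 60 mm in front of it above z = 76. Axes as the caddy's.
- nose (a point): Middle of the caddy's flat front face, 90 ahead of its origin, 55 above the ground. The face spans z = 36 to 76, 120 wide. Axes as the caddy's.
- bay: Parking bay: two thin steel lines inlaid in the concrete, 200 apart, running 230 back from a cross line; no kerbs. Origin on the ground in the middle of the cross line; x points into the bay (the way the caddy's nose must point), y to its left, z up. Beyond the cross line it carries the fixed bumper bracket.
- bracket (a point): Top middle of the upright bracket plate, 112 beyond the cross line, 85 high. It carries a black rubber bumper pad, 90 wide, z = 39 to 73, whose face stands anywhere from 20 before to 20 beyond the cross line (clamped at an adjustable place, not measured): feel for it. The pad is sprung along the bay's x: 5 N per mm, bottoms out at 3.5 mm (17 N).
- shaker: Clear acrylic salt shaker with steel cap, 46 wide, 94 high, standing loose in the caddy's front middle cell (cell 70 x 54, floor at z = 46). Origin at the centre of its base.
- trivet: Bystander: round cast iron trivet, 140 across, 18 high, origin under its middle.
- jar: Bystander: amber jar, 60 across, 90 high, origin under its middle.
- bowl: Bystander: empty stainless mixing bowl, 160 across, 75 high, origin under its middle.
- brush: Bystander: red silicone pastry brush lying flat, 200 long (x), origin under its middle.
- turner: Bystander: grill turner with wooden handle, lying flat, 240 long (x), origin under its middle.
- mug: Bystander: mug, 76 across, 85 high, origin under its middle.
- castor_fl (a joint): Swivel of the front left castor (pivot at x = 62, y = 78 on the caddy), rad, counter-clockwise from above; 0 = its wheel trails straight behind the pivot when the caddy rolls forward; turns 2.8 either way. Wheel 28 across, 14 behind its pivot: rolling forward 80 mm swings it straight.
- castor_fr (a joint): Swivel of the front right castor (pivot at x = 62, y = -78 on the caddy), rad, counter-clockwise from above; 0 = its wheel trails straight behind the pivot when the caddy rolls forward; turns 2.8 either way. Wheel 28 across, 14 behind its pivot: rolling forward 80 mm swings it straight.
- castor_rl (a joint): Swivel of the rear left castor (pivot at x = -62, y = 78 on the caddy), rad, counter-clockwise from above; 0 = its wheel trails straight behind the pivot when the caddy rolls forward; turns 2.8 either way. Wheel 28 across, 14 behind its pivot: rolling forward 80 mm swings it straight.
- castor_rr (a joint): Swivel of the rear right castor (pivot at x = -62, y = -78 on the caddy), rad, counter-clockwise from above; 0 = its wheel trails straight behind the pivot when the caddy rolls forward; turns 2.8 either way. Wheel 28 across, 14 behind its pivot: rolling forward 80 mm swings it straight.
Not all that is in view belongs to the job. What is shaped like the shaker but yellow is not meant.

How it is judged:
By the outcome, as a careful person would: the job done as asked, in the order asked, and still so for the second after the job is handed in, with the robot touching nothing.
It also fails if it takes over 56 s, if anything falls off the work surface, if the arm or the gripper's body presses on something with over 40 N, if the wrist force passes 120 N, or if a joint passes its speed limit or range.

## Robot

A 6-joint arm with a two-finger parallel gripper is mounted at the origin on the work surface. World frame = base frame: x ahead of the robot, y to its left, z up, the work surface at z = 0. Lengths are in m, angles in degrees, forces in N, time in s.
With the tool pointing down it reaches from about 0.4 to 0.825 m from the base axis. Payload 7 kg.
Tool frame: the origin (TCP) lies between the finger pads; the fingertips stand ctrl.nose_length ahead of it and the grasp point (between the pads) lies 2 mm behind it (ctrl.nose_length is the distance from the TCP to the fingertips, in m); z points along the fingers, y is the line along which they close (so a half turn about z gives the same grasp; the last joint's range is limited). The gripper opens to 88 mm and grips with 3 to 60 N. Pads are 19 mm wide; open, the fingers measure 130 mm over their backs; the gripper's body (78 mm by 193 mm) begins 47 mm behind the grasp point.
Start: joints at [90.533, 20.546, 0.682, 0, -70.136, -16.507], TCP at [0.186, 0.649, 0.244] pointing down, gripper open.
Joint ranges: [-176.03, 176.03], [-82.01, 121.73], [-58.28, 71.71], [-173.87, 95.51], [-174.79, -0.11], [-173.66, 173.66]. Speed limits (degrees/s): [136.94, 136.94, 172.46, 180, 180, 180].

## Interface

Orientations are given as [roll, pitch, yaw] about the fixed x, y, z axes, in that order (R = Rz(yaw) Ry(pitch) Rx(roll)).
In Python, from plant import ctrl gives the robot as it stands.
- The arm moves only by the tool apply_moves, never from a script. Its argument "commands" is a list of rows, each a list of 3 entries, a list of its own where there are three numbers: the shift along the world's x, y, z in cm, then the turn about the world's z in rad, then the closure, from 0 (fully open) to 1 (shut). In form: [[[x, y, z], turn, jaw], ...]. A call has 1 to 20 rows; each row is the pose to reach, as a shift and turn from the pose commanded when the call began; what a row does not reach only later rows make up. A row lasts 1/12 s, in which the tool goes at most 41.7 mm and 7.16 degrees, less where a joint would pass 70% of its speed; a pose out of reach is approached as far as the arm can. A call with a gripper value outside its range is refused whole. The fingers move at their own pace and stop on an object; the grip force is fixed at half the most. Time passes only in rows, so rows that repeat a pose let the fingers close. It gives the time, the measured TCP pose, the force, the opening and the grip force at its end, in the units of the state.
- ctrl.get_obs(): the state, without advancing time (a new reading comes with each control period).
- ctrl.snapshot(name): name is "side" or "top" or "wrist"; returns a dict with "img" (384x512x3 uint8, red, green, blue), "fx", "fy", "cx", "cy" (pixels), "T" (4x4, takes a point from camera to world coordinates). Camera axes: x right, y up, looking along -z (the intrinsics and any distortion apply to the point x, -y, -z); pixel columns grow to the right and rows downward; lengths in m; the calibration is good to about 2 mm. A picture is of the moment at which its call begins. There is no depth.
- ctrl.close_job(): hands the job in; it is judged then, once.
Trained networks look in a picture, given as the dict that the camera call returned (one of the last four; its "shot" number tells which), for a name from the list of things; names that differ only in an ending like _2 or _b are one class to them, and where a whole thing is asked for, a point or a joint stands for the part that bears it (a point fixed in the world has none). Each returns a list of dicts, best first, with "score" (0 to 1); they miss things now and then, are a little off and sometimes report something else, mostly with a low value. They report only what shows in the picture. A call takes as long as a camera call. They do not tell look-alikes from the thing itself.
- ctrl.search_frame(picture, target): "at" ([column, row] in pixels, amid what is visible of it).
- ctrl.spot_point(picture, target): "at" ([column, row] in pixels: a listed point, or the origin of a listed thing).
The state is a dict: "clock": time; "joint_pos": joint angles; "qvel": joint speeds; "tau": joint torques, N m; "tool_pos": TCP position; "orientation": TCP orientation; "force": force on the tool from outside, world axes, zero at the start; "moment": the same for the moment, N m; "opening": finger opening in m; "gripper_force": force on a finger pad.
Only numpy, scipy, OpenCV 4.12 (cv2) and the standard library are available. Lean on these libraries where they do the work, as an engineer would, in place of code of your own. Each camera call takes 0.05 s, during which the arm holds its last target. There are 200 camera calls.

## Working session

There is one attempt and no reset: what is moved stays moved. The work goes in short steps, Python scripts to look and compute and a tool call to move; the robot and the scene stay as the last step left them, time stands still between calls to the robot, and variables do not carry over. Pictures are saved under pics/ and viewed, at most 10 in all, crops included, and the job is handed in when it is done.

Besides the shell and the picture viewer there is one more tool, called after "Request:" as name(argument=value, ...) on one line, values as JSON. apply_moves: Moves the arm, as the interface text tells. Its arguments: {"type":"object","properties":{"commands":{"type":"array"}},"required":["commands"]}

```bash
mkdir -p pics; ls; cat > h.py <<'E'
import numpy as np, cv2
from plant import ctrl
def ray(p,uv):
    d=np.array([(uv[0]-p['cx'])/p['fx'],-(uv[1]-p['cy'])/p['fy'],-1.])
    T=np.array(p['T']); return T[:3,3],T[:3,:3]@d
def onz(p,uv,z):
    o,d=ray(p,uv); return o+d*(z-o[2])/d[2]
def proj(p,X):
    T=np.array(p['T']); c=T[:3,:3].T@(np.array(X)-T[:3,3])
    return np.array([p['cx']+p['fx']*c[0]/-c[2],p['cy']-p['fy']*c[1]/-c[2]])
def save(p,n): cv2.imwrite('pics/'+n+'.png',p['img'][:,:,::-1])
E
python3 - <<'E'
from h import *
print(ctrl.get_obs(), ctrl.nose_length)
Z=dict(caddy=0,push_bar=.125,nose=.055,bay=0,bracket=.085,shaker=.046,trivet=0,jar=0,bowl=0,brush=0,turner=0,mug=0,castor_fl=.03,castor_rr=.03)
ims=[]
for n in ['side','top','wrist']:
    p=ctrl.snapshot(n); print(n,[k for k in p], p['fx'],np.round(p['T'],3).tolist()); save(p,n); 
    for t,z in Z.items():
        r=ctrl.spot_point(p,t)
        print(t,[(round(q['score'],2),np.round(q['at']).tolist(),np.round(onz(p,q['at'],z),3).tolist()) for q in r[:2]])
E
```

```text
pics
{'clock': 0.0, 'joint_pos': array([ 9.05307174e+01,  2.05931542e+01,  6.33196611e-01, -2.07974562e-02,
       -7.01360510e+01, -1.65073565e+01]), 'qvel': array([-0.10708726, -0.02574119,  0.00848507, -0.15942191,  0.13218944,
        0.02775589]), 'tau': array([-2.31169741e-05, -5.82719135e+01,  2.93046659e+01,  6.99694633e+00,
        6.94145914e-03, -1.62413630e-04]), 'tool_pos': array([0.18567814, 0.6484718 , 0.24259675]), 'orientation': array([ 1.79902393e+02, -8.53759337e-03, -1.59837149e+01]), 'force': array([0.72626829, 0.40165912, 0.19087369]), 'moment': array([ 0.0229213 ,  0.00420609, -0.04140664]), 'gripper_force': 0.0, 'opening': 0.08754603264757826} 0.017
side ['img', 'fx', 'fy', 'cx', 'cy', 'T', 'shot'] 374.0431464556327 [[0.999, 0.031, -0.022, 0.497], [-0.037, 0.713, -0.7, -0.793], [-0.006, 0.7, 0.714, 0.875], [0.0, 0.0, 0.0, 1.0]]
caddy [(0.61, [246.0, 254.0], [0.485, -0.182, 0.0])]
push_bar [(0.8, [236.0, 250.0], [0.464, -0.258, 0.125])]
nose [(0.75, [254.0, 217.0], [0.512, -0.094, 0.055])]
bay [(0.73, [241.0, 154.0], [0.477, 0.254, 0.0])]
bracket [(0.92, [237.0, 116.0], [0.465, 0.371, 0.085])]
shaker [(0.77, [252.0, 229.0], [0.506, -0.129, 0.046]), (0.69, [301.0, 266.0], [0.628, -0.258, 0.046])]
trivet [(0.84, [297.0, 157.0], [0.676, 0.228, 0.0])]
jar [(0.72, [192.0, 158.0], [0.299, 0.238, 0.0])]
bowl [(0.89, [344.0, 203.0], [0.802, 0.001, 0.0])]
brush [(0.82, [348.0, 286.0], [0.75, -0.293, 0.0])]
turner [(0.73, [304.0, 365.0], [0.61, -0.488, 0.0])]
mug [(0.56, [162.0, 307.0], [0.271, -0.334, 0.0])]Traceback (most recent call last):
  File "<stdin>", line 8, in <module>
ValueError: it knows: bay, bowl, bracket, brush, caddy, jar, mug, nose, push_bar, shaker, trivet, turner
```

```bash
python3 - <<'E'
from h import *
Z=dict(caddy=0,push_bar=.125,nose=.055,bay=0,bracket=.085,shaker=.046,trivet=0)
p=ctrl.snapshot('side');save(p,'side1')
p=ctrl.snapshot('top'); print(p['fx'],np.round(p['T'],3).tolist()); save(p,'top1')
for t,z in Z.items():
        r=ctrl.spot_point(p,t)
        print(t,[(round(q['score'],2),np.round(q['at']).tolist(),np.round(onz(p,q['at'],z),3).tolist()) for q in r[:2]])
print(ctrl.get_obs()['clock'])
E
```

```text
353.0983235322073 [[-0.022, 0.993, -0.119, 0.425], [-1.0, -0.021, 0.005, -0.061], [0.002, 0.119, 0.993, 1.043], [0.0, 0.0, 0.0, 1.0]]
caddy [(0.97, [287.0, 214.0], [0.486, -0.171, 0.0])]
push_bar [(0.98, [322.0, 220.0], [0.462, -0.249, 0.125])]
nose [(0.81, [260.0, 209.0], [0.499, -0.09, 0.055]), (0.5, [291.0, 214.0], [0.481, -0.176, 0.055])]
bay [(0.96, [140.0, 221.0], [0.473, 0.263, 0.0])]
bracket [(0.95, [90.0, 232.0], [0.444, 0.369, 0.085])]
shaker [(0.78, [305.0, 165.0], [0.622, -0.222, 0.046]), (0.67, [276.0, 212.0], [0.49, -0.136, 0.046])]
trivet [(0.84, [152.0, 156.0], [0.668, 0.228, 0.0]), (0.16, [388.0, 171.0], [0.608, -0.477, 0.0])]
1.1
```

View pics/top1.png

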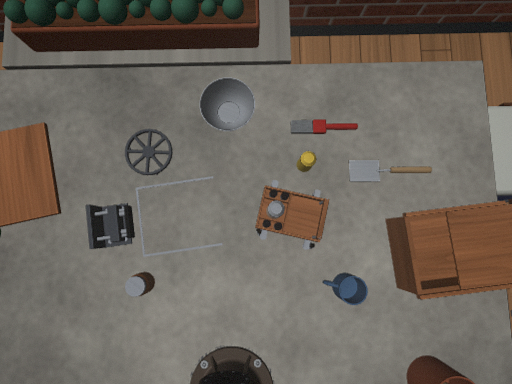

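View pics/side1.png

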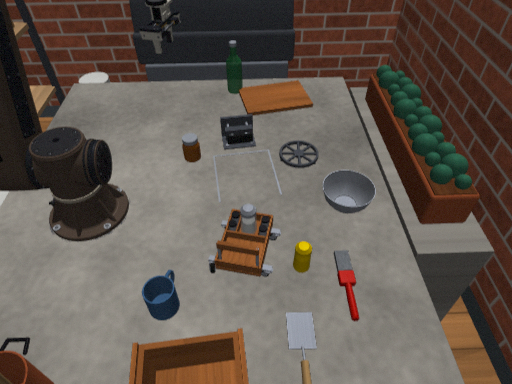

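Request:
apply_moves(commands=[[[28, -45, 4], 0.05, 0.5], [[28, -45, 4], 0.05, 0.5], [[28, -45, 4], 0.05, 0.5], [[28, -45, 4], 0.05, 0.5], [[28, -45, 4], 0.05, 0.5], [[28, -45, 4], 0.05, 0.5], [[28, -45, 4], 0.05, 0.5], [[28, -45, 4], 0.05, 0.5], [[28, -45, 4], 0.05, 0.5], [[28, -45, 4], 0.05, 0.5], [[28, -45, 4], 0.05, 0.5], [[28, -45, 4], 0.05, 0.5], [[28, -45, 4], 0.05, 0.5], [[28, -45, 4], 0.05, 0.5], [[28, -45, 4], 0.05, 0.5], [[28, -45, 4], 0.05, 0.5]])

```text
clock: 2.43
tool_pos: [0.4658, 0.1988, 0.2836]
orientation: [-180.0, 0.0, -13.2]
force: [-0.1, 0.8, -0.1]
opening: 0.0436
gripper_force: 0.0
```

```bash
python3 - <<'E'
from h import *
p=ctrl.snapshot('wrist'); print(p['fx'],np.round(p['T'],3).tolist()); save(p,'w1')
for t,z in dict(caddy=0,push_bar=.125,nose=.055,bay=0,bracket=.085).items():
        r=ctrl.spot_point(p,t)
        print(t,[(round(q['score'],2),np.round(q['at']).tolist(),np.round(onz(p,q['at'],z),3).tolist()) for q in r[:2]])
import pickle;pickle.dump(p,open('w1.pkl','wb'))
# bay lines from top view
t=ctrl.snapshot('top')
for uv in [(137,188),(213,178),(144,254),(222,244)]: print(np.round(onz(t,uv,0),3))
E
```

```text
270.94721977956 [[-0.228, 0.942, 0.246, 0.532], [-0.974, -0.221, -0.059, 0.182], [-0.001, -0.253, 0.967, 0.425], [0.0, 0.0, 0.0, 1.0]]
caddy []
push_bar [(0.28, [216.0, 166.0], [0.49, 0.237, 0.125])]
nose [(0.88, [464.0, 87.0], [0.506, -0.087, 0.055])]
bay [(0.76, [216.0, 167.0], [0.471, 0.26, 0.0])]
bracket [(0.61, [127.0, 204.0], [0.461, 0.372, 0.085])]
[0.572 0.273 0.   ]
[0.598 0.046 0.   ]
[0.378 0.249 0.   ]
[0.402 0.022 0.   ]
```

View pics/w1.png

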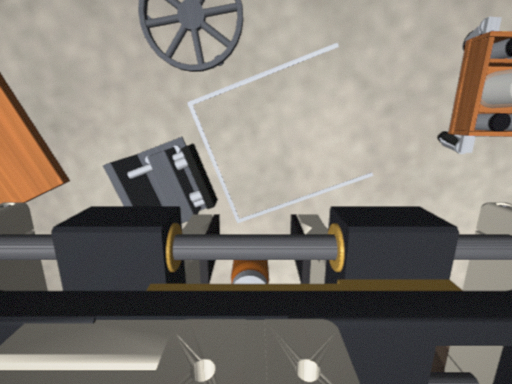

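Request:
apply_moves(commands=[[[-3, -37, 0], 0.05, 0.5], [[-3, -37, 0], 0.05, 0.5], [[-3, -37, 0], 0.05, 0.5], [[-3, -37, 0], 0.05, 0.5], [[-3, -37, 0], 0.05, 0.5], [[-3, -37, 0], 0.05, 0.5], [[-3, -37, 0], 0.05, 0.5], [[-3, -37, 0], 0.05, 0.5], [[-3, -37, 0], 0.05, 0.5], [[-3, -37, 0], 0.05, 0.5], [[-3, -37, 0], 0.05, 0.5], [[-3, -37, 0], 0.05, 0.5]])

```text
clock: 3.78
tool_pos: [0.4357, -0.1711, 0.2834]
orientation: [-180.0, 0.0, -10.3]
force: [-0.2, 0.1, -0.2]
opening: 0.0436
gripper_force: 0.0
```

```bash
python3 - <<'E'
from h import *
import pickle
p=pickle.load(open('w1.pkl','rb'))
for uv in [(190,103),(338,45),(239,220),(372,175)]: print(np.round(onz(p,uv,0),3))
p=ctrl.snapshot('wrist'); save(p,'w2');pickle.dump(p,open('w2.pkl','wb'))
for t,z in dict(caddy=0,push_bar=.125,nose=.055,shaker=.046).items():
        r=ctrl.spot_point(p,t)
        print(t,[(round(q['score'],2),np.round(q['at']).tolist(),np.round(onz(p,q['at'],z),3).tolist()) for q in r[:2]])
print(ctrl.get_obs()['tool_pos'],ctrl.get_obs()['orientation'])
E
```

```text
[0.573 0.272 0.   ]
[0.601 0.045 0.   ]
[0.375 0.246 0.   ]
[0.401 0.02  0.   ]
caddy [(0.74, [251.0, 131.0], [0.483, -0.174, 0.0])]
push_bar [(0.91, [323.0, 143.0], [0.462, -0.253, 0.125])]
nose [(0.58, [183.0, 127.0], [0.506, -0.088, 0.055]), (0.19, [38.0, 278.0], [0.326, 0.189, 0.055])]
shaker [(0.71, [218.0, 131.0], [0.493, -0.131, 0.046]), (0.57, [271.0, 14.0], [0.62, -0.226, 0.046])]
[ 0.43612451 -0.16996037  0.28366338] [-1.79995811e+02 -1.51578549e-02 -1.01134025e+01]
```

View pics/w2.png

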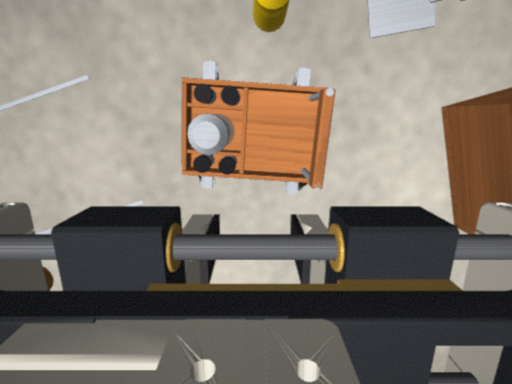

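```bash
python3 - <<'E'
from h import *
import pickle
p=pickle.load(open('w2.pkl','rb'))
a,b=[onz(p,u,.136) for u in [(330,91),(317.5,187)]]
c,d=[onz(p,u,.076) for u in [(182,79),(182.5,176)]]
for q in (a,b,c,d): print(q.round(3))
m,n=(a+b)/2,(c+d)/2
for v in (a-b,c-d,n-m): print(np.degrees(np.arctan2(v[1],v[0])),np.linalg.norm(v[:2]))
print(m,n)
img=cv2.resize(p['img'][60:200,160:350],None,fx=4,fy=4,interpolation=cv2.INTER_CUBIC); cv2.imwrite('pics/c2.png',img[:,:,::-1])
E
```

```text
[ 0.514 -0.263  0.136]
[ 0.417 -0.239  0.136]
[ 0.561 -0.106  0.076]
[ 0.445 -0.077  0.076]
-14.187210675897642 0.10009163806456234
-13.911867754881557 0.11961451790694674
76.48963225325159 0.1639924900281568
[ 0.46510245 -0.25095861  0.136     ] [ 0.50341459 -0.09150417  0.076     ]
```

View pics/c2.png

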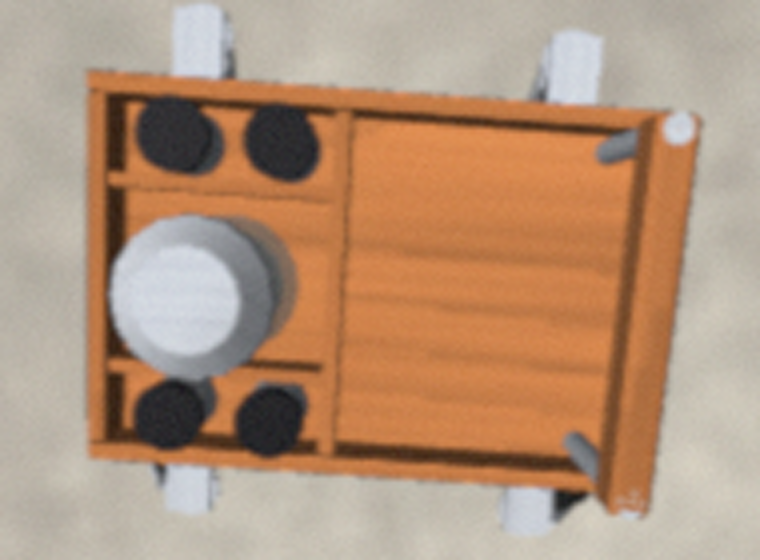

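Request:
apply_moves(commands=[[[2.9, -8, 0], -0.062, 0.5], [[2.9, -8, 0], -0.062, 0.5], [[2.9, -8, 0], -0.062, 0.5], [[2.9, -8, -4], -0.062, 0.5], [[2.9, -8, -8], -0.062, 0.5], [[2.9, -8, -11], -0.062, 0.5], [[2.9, -8, -13.5], -0.062, 0.5], [[2.9, -8, -15.5], -0.062, 0.5], [[2.9, -8, -16.1], -0.062, 0.5], [[2.9, -8, -16.1], -0.062, 0.5]])

```text
clock: 4.87
tool_pos: [0.4641, -0.2503, 0.1211]
orientation: [180.0, 0.2, -13.7]
force: [1.0, 0.0, 0.2]
opening: 0.0441
gripper_force: 0.0
```

```bash
python3 - <<'E'
from h import *
p=ctrl.snapshot('wrist'); save(p,'w3')
o=ctrl.get_obs();print(o['tool_pos'],o['orientation'],o['force'])
E
```

```text
[ 0.4651439  -0.25066583  0.12268388] [ 1.79978082e+02  4.42576638e-02 -1.37235157e+01] [ 0.36114954 -0.24145137 -0.69194645]
```

View pics/w3.png

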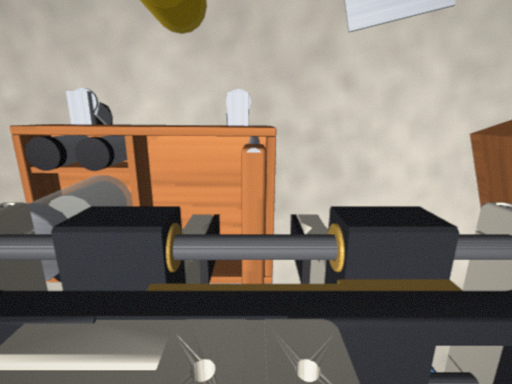

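Request:
apply_moves(commands=[[[0, 0, 0], 0, 0.7], [[0, 0, 0], 0, 0.8], [[0, 0, 0], 0, 0.85], [[0, 0, 0], 0, 0.9], [[0, 0, 0], 0, 1], [[0, 0, 0], 0, 1], [[0, 0, 0], 0, 1], [[0, 0, 0], 0, 1]])

```text
clock: 5.58
tool_pos: [0.4651, -0.2513, 0.123]
orientation: [180.0, -0.0, -13.8]
force: [-0.4, -0.1, 3.6]
opening: 0.0121
gripper_force: 30.0
```

Request:
apply_moves(commands=[[[0.02, 0.1, 0], 0, 1], [[0.07, 0.29, 0], 0, 1], [[0.14, 0.58, 0], 0, 1], [[0.24, 0.97, 0], 0, 1], [[0.36, 1.46, 0], 0, 1], [[0.48, 1.94, 0], 0, 1], [[0.6, 2.43, 0], 0, 1], [[0.67, 2.72, 0], 0, 1], [[0.72, 2.91, 0], 0, 1]])

```text
clock: 6.33
tool_pos: [0.4725, -0.2218, 0.123]
orientation: [180.0, -0.1, -13.8]
force: [-0.7, -1.8, 5.7]
opening: 0.0116
gripper_force: 30.0
```

Request:
apply_moves(commands=[[[0.02, 0.1, 0], 0, 1], [[0.07, 0.29, 0], 0, 1], [[0.17, 0.68, 0], 0, 1], [[0.29, 1.17, 0], 0, 1], [[0.43, 1.75, 0], 0, 1], [[0.57, 2.33, 0], 0, 1], [[0.72, 2.91, 0], 0, 1], [[0.86, 3.5, 0], 0, 1], [[1.0, 4.08, 0], 0, 1], [[1.14, 4.66, 0], 0, 1], [[1.29, 5.24, 0], 0, 1], [[1.43, 5.83, 0], 0, 1], [[1.55, 6.31, 0], 0, 1], [[1.67, 6.8, 0], 0, 1], [[1.76, 7.18, 0], 0, 1], [[1.81, 7.38, 0], 0, 1]])

```text
clock: 7.67
tool_pos: [0.4906, -0.1478, 0.123]
orientation: [180.0, -0.1, -13.8]
force: [0.6, -0.9, 5.3]
opening: 0.0118
gripper_force: 30.0
```

```bash
python3 - <<'E'
from h import *
o=ctrl.get_obs();B=o['tool_pos'];print(B,o['orientation'],o['force'],o['moment'])
p=ctrl.snapshot('wrist'); q=ctrl.snapshot('top')
import pickle;pickle.dump((p,q),open('w4.pkl','wb'))
for n,pp in (('w',p),('t',q)):
  for t,z in dict(caddy=0,push_bar=.125,nose=.055,bay=0).items():
    r=ctrl.spot_point(pp,t); print(n,t,[(round(k['score'],2),np.round(onz(pp,k['at'],z),3).tolist()) for k in r[:1]])
a=cv2.resize(p['img'][60:300,0:400],(800,480)); cv2.imwrite('pics/w4.png',a[:,:,::-1])
# plan
psi0=76.2; psib=96.8; b0=np.array([.4745,.260]); d=np.radians
u=np.array([np.cos(d(psib)),np.sin(d(psib))]); n=np.array([-u[1],u[0]])
B0=B[:2]; O=B0+.075*np.array([np.cos(d(psi0)),np.sin(d(psi0))]); al=(O-b0)@u; la=(O-b0)@n; print('al,la',al,la)
N=30; 
for i in range(1,N+1):
    t=i/N; t=t+ -np.sin(2*np.pi*t)/(2*np.pi)*.6
    h=3*t*t-2*t**3
    psi=psi0+(psib-psi0)*h; a=al+.12*t; l=la*(1-h)
    P=b0+a*u+l*n-.075*np.array([np.cos(d(psi)),np.sin(d(psi))])
    s=(P-B0)*100
    print(i,s.round(2),round(d(psi-psi0),3))
E
```

```text
[ 0.4906379  -0.14778068  0.12301482] [ 1.79998191e+02 -5.65740010e-02 -1.37575014e+01] [ 0.59020542 -0.89260785  5.28862939] [-0.27435877  0.05733663  0.01107133]
w caddy [(0.64, [0.508, -0.075, 0.0])]
w push_bar [(0.74, [0.489, -0.15, 0.125])]
w nose [(0.8, [0.529, 0.014, 0.055])]
w bay []
t caddy []
t push_bar []
t nose [(0.36, [0.726, -0.275, 0.055])]
t bay [(0.74, [0.473, 0.264, 0.0])]
al,la -0.33661847254934224 0.0058703509330566015
1 [-0.02  0.16] 0.0
2 [-0.03  0.33] 0.001
3 [-0.04  0.52] 0.002
4 [-0.05  0.74] 0.004
5 [-0.06  0.99] 0.007
6 [-0.05  1.28] 0.012
7 [-0.03  1.62] 0.019
8 [0.01 2.  ] 0.028
9 [0.07 2.43] 0.041
10 [0.15 2.91] 0.056
11 [0.26 3.42] 0.076
12 [0.39 3.98] 0.098
13 [0.55 4.56] 0.124
14 [0.73 5.17] 0.151
15 [0.91 5.79] 0.18
16 [1.1  6.42] 0.208
17 [1.27 7.04] 0.236
18 [1.43 7.65] 0.261
19 [1.57 8.24] 0.284
20 [1.68 8.79] 0.303
21 [1.77 9.29] 0.319
22 [1.83 9.75] 0.331
23 [ 1.87 10.15] 0.341
24 [ 1.89 10.51] 0.348
25 [ 1.89 10.81] 0.352
26 [ 1.89 11.07] 0.356
27 [ 1.88 11.3 ] 0.358
28 [ 1.87 11.49] 0.359
29 [ 1.86 11.66] 0.359
30 [ 1.84 11.82] 0.36
```

View pics/w4.png

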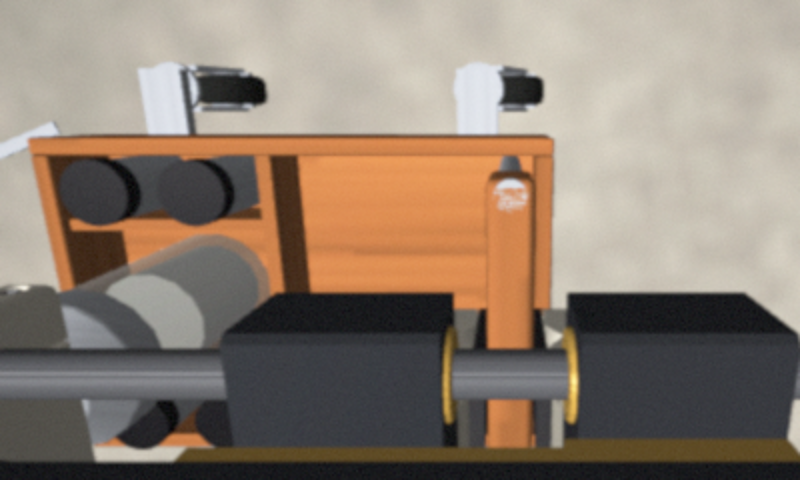

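```bash
python3 - <<'E'
from h import *
import pickle
p,q=pickle.load(open('w4.pkl','rb'))
B=np.array([.4906,-.1478]);u=np.array([np.cos(np.radians(76.2)),np.sin(np.radians(76.2))]);n=np.array([-u[1],u[0]])
for nm,uv,z in [('bar end',(255,60+87),.136),('bar end bottom-ish edge',(255,60+85.5),.136),('tray rear right',(276,60+68),.076),('tray front right',(16,60+69),.076)]:
    X=onz(p,uv,z)[:2]-B; print(nm,(X@u).round(4),(X@n).round(4))
E
```

```text
bar end -0.0011 -0.0545
bar end bottom-ish edge -0.0011 -0.0552
tray rear right -0.0154 -0.0609
tray front right 0.1614 -0.0602
```

Request:
apply_moves(commands=[[[-0.02, 0.16, 0], 0, 1], [[-0.03, 0.33, 0], 0.001, 1], [[-0.04, 0.52, 0], 0.002, 1], [[-0.05, 0.74, 0], 0.004, 1], [[-0.06, 0.99, 0], 0.007, 1], [[-0.05, 1.28, 0], 0.012, 1], [[-0.03, 1.62, 0], 0.019, 1], [[0.01, 2.0, 0], 0.028, 1], [[0.07, 2.43, 0], 0.041, 1], [[0.15, 2.91, 0], 0.056, 1], [[0.26, 3.42, 0], 0.076, 1], [[0.39, 3.98, 0], 0.098, 1], [[0.55, 4.56, 0], 0.124, 1], [[0.73, 5.17, 0], 0.151, 1], [[0.91, 5.79, 0], 0.18, 1], [[1.1, 6.42, 0], 0.208, 1], [[1.27, 7.04, 0], 0.236, 1], [[1.43, 7.65, 0], 0.261, 1], [[1.57, 8.24, 0], 0.284, 1], [[1.68, 8.79, 0], 0.303, 1]])

```text
clock: 9.83
tool_pos: [0.5072, -0.0599, 0.123]
orientation: [180.0, -0.0, 3.7]
force: [-1.0, -1.7, 6.6]
opening: 0.0119
gripper_force: 30.0
```

Request:
apply_moves(commands=[[[0.09, 0.5, 0], 0.016, 1], [[0.15, 0.96, 0], 0.028, 1], [[0.18, 1.36, 0], 0.038, 1], [[0.19, 1.72, 0], 0.045, 1], [[0.18, 2.02, 0], 0.049, 1], [[0.16, 2.28, 0], 0.053, 1], [[0.14, 2.51, 0], 0.055, 1], [[0.12, 2.7, 0], 0.056, 1], [[0.1, 2.87, 0], 0.057, 1], [[0.08, 3.0, 0], 0.057, 1]])

```text
clock: 10.67
tool_pos: [0.5081, -0.03, 0.123]
orientation: [180.0, -0.1, 6.9]
force: [-0.1, -0.7, 6.8]
opening: 0.0122
gripper_force: 30.0
```

```bash
python3 - <<'E'
from h import *
o=ctrl.get_obs();print(o['tool_pos'],o['orientation'],o['force'],o['moment'])
p=ctrl.snapshot('wrist'); q=ctrl.snapshot('top')
import pickle;pickle.dump((p,q,o),open('w5.pkl','wb'))
a=cv2.resize(p['img'][:280,0:400],(800,560)); b=cv2.resize(q['img'][140:290,70:290],(800,545))
cv2.imwrite('pics/w5.png',a[:,:,::-1]);cv2.imwrite('pics/t5.png',b[:,:,::-1])
E
```

```text
[ 0.50813069 -0.02997414  0.12300481] [ 1.79990135e+02 -5.77600211e-02  6.86830333e+00] [-0.08636296 -0.69699866  6.75074289] [-0.34652821 -0.15645056  0.04984046]
```

View pics/w5.png

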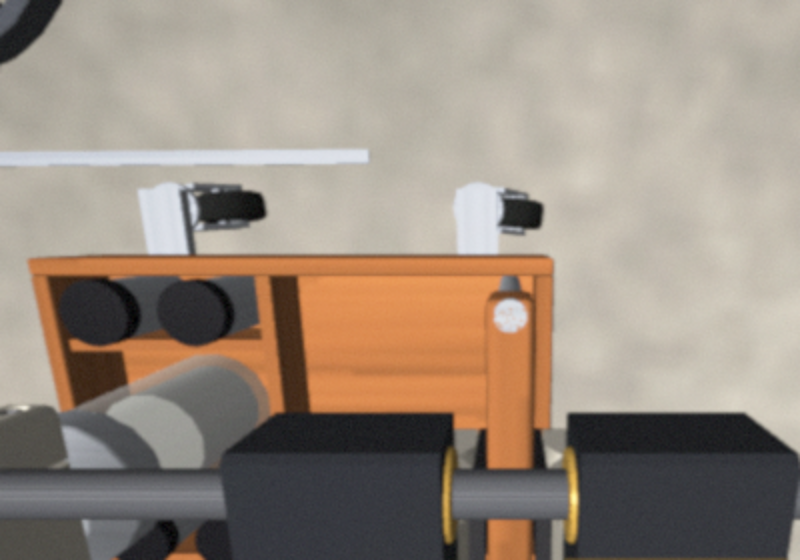

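```bash
python3 - <<'E'
from h import *
import pickle
p,q,o=pickle.load(open('w5.pkl','rb'))
g=p['img'].astype(float).mean(2); B=o['tool_pos'][:2]; psi=np.radians(o['orientation'][2]+90)
u=np.array([np.cos(psi),np.sin(psi)]);n=np.array([-u[1],u[0]])
def fit(z,cols,r0,r1,w):
    P=[]
    for c in cols:
        v=w(p['img'][r0:r1,c].astype(float)); v=np.clip(v,0,None)
        if v.sum()==0: continue
        P.append(onz(p,(c+.0,r0+(v*np.arange(r1-r0)).sum()/v.sum()),z)[:2]-B)
    P=np.array(P); x=P@u; y=P@n; k=np.polyfit(x,y,1); print(np.degrees(np.arctan(k[0])).round(2),'deg; lateral at 0, .075:',k[1].round(4),np.polyval(k,.075).round(4),'resid',np.std(y-np.polyval(k,x)).round(4), x.min().round(3),x.max().round(3))
bgf=lambda s: s.mean(1)-np.median(s.mean(1))-15
fit(0,range(5,178,4),68,88,bgf)
# tray wall top outer edge: colour step grey->orange
P=[]
for c in range(25,270,5):
    s=p['img'][110:140,c].astype(float); v=s[:,0]-s[:,2]; i=np.argmax(v>45)
    f=i-1+(45-v[i-1])/(v[i]-v[i-1]); P.append(onz(p,(c,110+f),.076)[:2]-B)
P=np.array(P);k=np.polyfit(P@u,P@n,1);print('tray',np.degrees(np.arctan(k[0])),k[1],np.polyval(k,.075))
# bay line left from top view
for t in range(2): pass
E
```

```text
0.4 deg; lateral at 0, .075: -0.1029 -0.1024 resid 0.0001 0.07 0.227
tray 0.047958215435296256 -0.061121972741983166 -0.06105919557011774
```

View pics/t5.png

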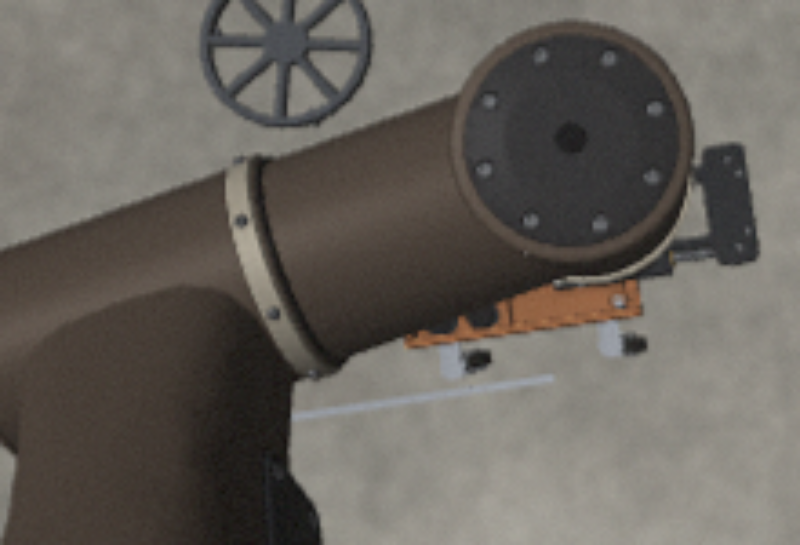

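```bash
python3 - <<'E'
from h import *
import pickle
p=pickle.load(open('w1.pkl','rb'))
psi=np.radians(97.1);u=np.array([np.cos(psi),np.sin(psi)]);n=np.array([-u[1],u[0]]);b=np.array([.4745,.260])
for uv in [(190,143),(203,165),(216,187)]:
    for z in (.073,): X=onz(p,uv,z)[:2]-b; print(uv,(X@u).round(4),(X@n).round(4))
o=ctrl.get_obs();O=o['tool_pos'][:2]+.075*u; print('origin',(O-b)@u,(O-b)@n)
c=cv2.resize(p['img'][90:230,90:270],None,fx=4,fy=4,interpolation=cv2.INTER_CUBIC);cv2.imwrite('pics/c1.png',c[:,:,::-1])
E
```

```text
(190, 143) 0.0054 -0.0456
(203, 165) 0.001 -0.0134
(216, 187) -0.0037 0.0201
origin -0.21675945482358905 0.0024387382865397713
```

View pics/c1.png

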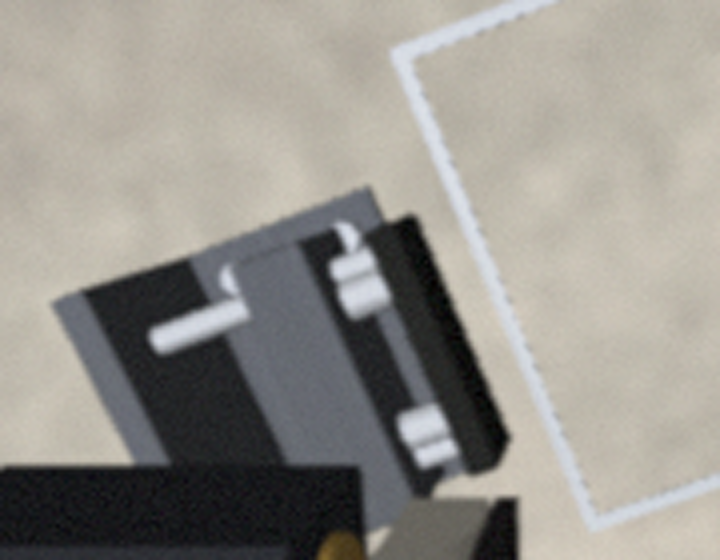

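Request:
apply_moves(commands=[[[0, 0.1, 0], 0.001, 1], [[0, 0.3, 0], 0.002, 1], [[0, 0.6, 0], 0.003, 1], [[0, 1.0, 0], 0.004, 1], [[0, 1.5, 0], 0.005, 1], [[-0.05, 2.0, 0], 0.005, 1], [[-0.11, 2.5, 0], 0.005, 1], [[-0.17, 3.0, 0], 0.005, 1], [[-0.23, 3.5, 0], 0.005, 1], [[-0.29, 4.0, 0], 0.005, 1], [[-0.36, 4.5, 0], 0.005, 1], [[-0.42, 5.0, 0], 0.005, 1], [[-0.48, 5.5, 0], 0.005, 1], [[-0.54, 6.0, 0], 0.005, 1], [[-0.61, 6.5, 0], 0.005, 1], [[-0.67, 7.0, 0], 0.005, 1], [[-0.73, 7.5, 0], 0.005, 1], [[-0.78, 7.9, 0], 0.005, 1], [[-0.82, 8.2, 0], 0.005, 1], [[-0.85, 8.5, 0], 0.005, 1]])

```text
clock: 12.43
tool_pos: [0.4995, 0.0552, 0.123]
orientation: [180.0, -0.1, 7.2]
force: [1.5, -0.7, 6.2]
opening: 0.0117
gripper_force: 30.0
```

```bash
cat > m.py <<'E'
from h import *
import pickle
def fitline(p,o,r0=60,r1=95,cmax=230):
    B=o['tool_pos'][:2]; psi=np.radians(o['orientation'][2]+90)
    u=np.array([np.cos(psi),np.sin(psi)]);n=np.array([-u[1],u[0]]); P=[]
    for c in range(5,cmax,4):
        s=p['img'][r0:r1,c].astype(float).mean(1); v=np.clip(s-np.median(s)-15,0,None)
        if v.max()<20: continue
        P.append(onz(p,(c,r0+(v*np.arange(r1-r0)).sum()/v.sum()),0)[:2]-B)
    P=np.array(P); k=np.polyfit(P@u,P@n,1); print('line deg',np.degrees(np.arctan(k[0])).round(2),'lat',np.polyval(k,.075).round(4),'res',np.std(P@n-np.polyval(k,P@u)).round(4),len(P))
E
python3 - <<'E'
from m import *
p=pickle.load(open('w1.pkl','rb'))
psi=np.radians(97.1);u=np.array([np.cos(psi),np.sin(psi)]);n=np.array([-u[1],u[0]]);b=np.array([.4745,.260])
for uv in [(193.75,144.5),(205,172),(217,199.5)]:
    for z in (.039,.073): X=onz(p,uv,z)[:2]-b; print(uv,z,(X@u).round(4),(X@n).round(4))
o=ctrl.get_obs();p=ctrl.snapshot('wrist');pickle.dump((p,o),open('w6.pkl','wb'))
O=o['tool_pos'][:2]+.075*u; print('origin',(O-b)@u,(O-b)@n, o['orientation'],o['force'])
fitline(p,o)
cv2.imwrite('pics/w6.png',cv2.resize(p['img'][:280,:400],(800,560))[:,:,::-1])
E
```

```text
(193.75, 144.5) 0.039 0.01 -0.0417
(193.75, 144.5) 0.073 0.0016 -0.0422
(205, 172) 0.039 0.0105 0.0003
(205, 172) 0.073 0.0021 -0.0039
(217, 199.5) 0.039 0.01 0.045
(217, 199.5) 0.073 0.0017 0.0368
origin -0.1313577720067827 0.00046362787257147995 [ 1.79997128e+02 -5.34516530e-02  7.15128442e+00] [ 1.53184298 -0.67365011  6.1986817 ]
line deg 0.22 lat -0.1003 res 0.0008 48
```

Request:
apply_moves(commands=[[[-0.02, 0.1, 0], 0.001, 1], [[-0.05, 0.3, 0], 0.001, 1], [[-0.1, 0.6, 0], 0.002, 1], [[-0.16, 1.0, 0], 0.002, 1], [[-0.22, 1.4, 0], 0.002, 1], [[-0.28, 1.8, 0], 0.002, 1], [[-0.34, 2.2, 0], 0.002, 1], [[-0.4, 2.6, 0], 0.002, 1], [[-0.46, 3.0, 0], 0.002, 1], [[-0.51, 3.4, 0], 0.002, 1], [[-0.55, 3.7, 0], 0.002, 1], [[-0.58, 3.9, 0], 0.002, 1], [[-0.59, 4.0, 0], 0.002, 1], [[-0.59, 4.0, 0], 0.002, 1]])

```text
clock: 13.65
tool_pos: [0.4937, 0.0953, 0.123]
orientation: [-180.0, -0.1, 7.3]
force: [0.8, 0.8, 5.8]
opening: 0.0118
gripper_force: 30.0
```

```bash
python3 - <<'E'
from m import *
psi=np.radians(97.1);u=np.array([np.cos(psi),np.sin(psi)]);n=np.array([-u[1],u[0]]);b=np.array([.4745,.260])
o=ctrl.get_obs();p=ctrl.snapshot('wrist');pickle.dump((p,o),open('w7.pkl','wb'))
O=o['tool_pos'][:2]+.075*u; print('origin',(O-b)@u,(O-b)@n, o['orientation'],o['force'])
fitline(p,o,60,88,60)
fitline(p,o,60,88,230)
cv2.imwrite('pics/w7.png',cv2.resize(p['img'][:280,:400],(800,560))[:,:,::-1])
E
```

```text
origin -0.09080058697365843 0.001352288385988143 [-1.79982186e+02 -5.99887702e-02  7.26569214e+00] [0.82144662 0.77376983 5.77347297]Traceback (most recent call last):
  File "<stdin>", line 5, in <module>
  File "m.py", line 10, in fitline
    P=np.array(P); k=np.polyfit(P@u,P@n,1); print('line deg',np.degrees(np.arctan(k[0])).round(2),'lat',np.polyval(k,.075).round(4),'res',np.std(P@n-np.polyval(k,P@u)).round(4),len(P))
                                ~^~
ValueError: matmul: Input operand 1 has a mismatch in its core dimension 0, with gufunc signature (n?,k),(k,m?)->(n?,m?) (size 2 is different from 0)
```

```bash
python3 - <<'E'
from m import *
p,o=pickle.load(open('w7.pkl','rb'))
B=o['tool_pos'][:2]; psi=np.radians(o['orientation'][2]+90)
u=np.array([np.cos(psi),np.sin(psi)]);n=np.array([-u[1],u[0]])
X=[]
for c in range(60,360,6):
    s=p['img'][60:100,c].astype(float).mean(1); i=s[8:26].argmax()+8; w=np.clip(s[i-3:i+4]-np.median(s)-15,0,None)
    r=60+i-3+(w*np.arange(7)).sum()/max(w.sum(),1e-6); X=onz(p,(c,r),0)[:2]-B
    print(c,round(r,1),int(s[i]),int(np.median(s)),(X@u).round(3),(X@n).round(4))
E
```

```text
60 82.0 174 172 0.177 -0.0988
66 76.0 180 177 0.171 -0.104
72 82.0 223 220 0.166 -0.0988
78 78.5 221 181 0.16 -0.1018
84 78.4 220 187 0.155 -0.1019
90 78.5 221 186 0.149 -0.1018
96 79.5 222 182 0.144 -0.101
102 79.9 221 176 0.138 -0.1006
108 78.5 220 176 0.133 -0.1018
114 79.0 221 179 0.127 -0.1014
120 78.6 221 180 0.122 -0.1017
126 80.0 222 184 0.117 -0.1005
132 80.0 222 188 0.111 -0.1005
138 79.9 222 190 0.106 -0.1006
144 79.5 223 187 0.1 -0.1009
150 80.0 223 186 0.095 -0.1005
156 79.5 224 184 0.089 -0.1009
162 79.5 225 182 0.084 -0.1009
168 79.5 225 183 0.078 -0.1009
174 79.1 225 184 0.073 -0.1013
180 79.5 224 183 0.067 -0.1009
186 80.0 226 180 0.062 -0.1005
192 79.5 226 181 0.056 -0.1009
198 79.1 225 183 0.051 -0.1013
204 80.0 225 183 0.045 -0.1005
210 79.5 226 183 0.04 -0.1009
216 79.5 226 185 0.034 -0.1009
222 79.5 226 183 0.029 -0.1009
228 80.0 226 186 0.023 -0.1005
234 79.5 228 188 0.018 -0.1009
240 79.9 228 187 0.012 -0.1005
246 80.0 228 187 0.007 -0.1004
252 79.5 228 184 0.001 -0.1008
258 79.5 227 188 -0.004 -0.1009
264 78.6 226 189 -0.009 -0.1016
270 79.0 227 186 -0.015 -0.1012
276 80.0 227 185 -0.02 -0.1004
282 79.2 228 187 -0.026 -0.1011
288 79.1 227 189 -0.031 -0.1012
294 79.9 227 187 -0.037 -0.1004
300 78.5 226 185 -0.042 -0.1016
306 79.9 227 183 -0.048 -0.1004
312 79.0 227 184 -0.053 -0.1012
318 78.6 225 184 -0.059 -0.1016
324 73.0 195 180 -0.064 -0.1063
330 65.0 179 178 -0.069 -0.113
336 82.0 179 176 -0.075 -0.0986
342 78.0 181 178 -0.081 -0.1021
348 79.0 182 180 -0.086 -0.1012
354 79.0 187 182 -0.092 -0.1012
```

Request:
apply_moves(commands=[[[-0.01, 0.1, 0], 0, 1], [[-0.03, 0.25, 0], 0, 1], [[-0.05, 0.4, 0], 0, 1], [[-0.06, 0.5, 0], 0, 1], [[-0.06, 0.5, 0], 0, 1], [[-0.06, 0.5, 0], 0, 1]])

```text
clock: 14.2
tool_pos: [0.493, 0.1002, 0.123]
orientation: [-180.0, -0.1, 7.3]
force: [0.6, 0.5, 6.8]
opening: 0.0117
gripper_force: 30.0
```

Request:
apply_moves(commands=[[[-0.01, 0.05, 0], 0, 1], [[-0.01, 0.1, 0], 0, 1], [[-0.01, 0.1, 0], 0, 1], [[-0.01, 0.1, 0], 0, 1]])

```text
clock: 14.53
tool_pos: [0.4929, 0.1011, 0.123]
orientation: [-180.0, -0.1, 7.3]
force: [-0.3, -0.2, 5.6]
opening: 0.0117
gripper_force: 30.0
```

Request:
apply_moves(commands=[[[-0.01, 0.05, 0], 0, 1], [[-0.01, 0.1, 0], 0, 1], [[-0.01, 0.1, 0], 0, 1], [[-0.01, 0.1, 0], 0, 1]])

```text
clock: 14.87
tool_pos: [0.4928, 0.102, 0.123]
orientation: [-180.0, -0.0, 7.3]
force: [0.3, -0.1, 6.6]
opening: 0.0117
gripper_force: 30.0
```

Request:
apply_moves(commands=[[[-0.01, 0.05, 0], 0, 1], [[-0.01, 0.1, 0], 0, 1], [[-0.01, 0.1, 0], 0, 1], [[-0.01, 0.1, 0], 0, 1]])

```text
clock: 15.2
tool_pos: [0.4927, 0.103, 0.123]
orientation: [-180.0, -0.0, 7.3]
force: [0.0, 0.3, 6.9]
opening: 0.0116
gripper_force: 30.0
```

Request:
apply_moves(commands=[[[-0.01, 0.05, 0], 0, 1], [[-0.02, 0.1, 0], 0, 1], [[-0.02, 0.1, 0], 0, 1], [[-0.02, 0.1, 0], 0, 1]])

```text
clock: 15.53
tool_pos: [0.4925, 0.1041, 0.123]
orientation: [-180.0, -0.1, 7.3]
force: [0.6, -0.4, 6.3]
opening: 0.0115
gripper_force: 30.0
```

Request:
apply_moves(commands=[[[-0.01, 0.05, 0], 0, 1], [[-0.01, 0.1, 0], 0, 1], [[-0.01, 0.1, 0], 0, 1], [[-0.01, 0.1, 0], 0, 1]])

```text
clock: 15.87
tool_pos: [0.4924, 0.105, 0.123]
orientation: [-180.0, -0.0, 7.3]
force: [-0.1, -0.3, 6.4]
opening: 0.0117
gripper_force: 30.0
```

Request:
apply_moves(commands=[[[-0.01, 0.05, 0], 0, 1], [[-0.01, 0.1, 0], 0, 1], [[-0.01, 0.1, 0], 0, 1], [[-0.01, 0.1, 0], 0, 1]])

```text
clock: 16.2
tool_pos: [0.4923, 0.1059, 0.123]
orientation: [180.0, -0.0, 7.3]
force: [0.1, -1.1, 6.1]
opening: 0.0121
gripper_force: 30.0
```

Request:
apply_moves(commands=[[[-0.01, 0.05, 0], 0, 1], [[-0.02, 0.1, 0], 0, 1], [[-0.02, 0.1, 0], 0, 1], [[-0.02, 0.1, 0], 0, 1]])

```text
clock: 16.53
tool_pos: [0.4921, 0.1065, 0.123]
orientation: [180.0, -0.0, 7.3]
force: [1.5, -3.3, 6.3]
opening: 0.0114
gripper_force: 30.0
```

Request:
apply_moves(commands=[[[0, 0.02, 0], 0, 1], [[-0.01, 0.05, 0], 0, 1], [[-0.01, 0.05, 0], 0, 1], [[-0.01, 0.05, 0], 0, 1]])

```text
clock: 16.87
tool_pos: [0.492, 0.1067, 0.123]
orientation: [179.9, -0.0, 7.3]
force: [1.4, -4.5, 6.1]
opening: 0.0116
gripper_force: 30.0
```

Request:
apply_moves(commands=[[[0, 0.02, 0], 0, 1], [[0, 0.05, 0], 0, 1], [[0, 0.05, 0], 0, 1], [[0, 0.05, 0], 0, 1], [[0, 0.05, 0], 0, 1], [[0, 0.05, 0], 0, 1], [[0, 0.05, 0], 0, 1], [[0, 0.05, 0], 0, 1]])

```text
clock: 17.53
tool_pos: [0.492, 0.107, 0.123]
orientation: [179.9, -0.0, 7.3]
force: [2.9, -7.7, 5.7]
opening: 0.0117
gripper_force: 30.0
```

Request:
apply_moves(commands=[[[0, 0, 0], 0, 1], [[0, 0, 0], 0, 1], [[0, 0, 0], 0, 1], [[0, 0, 0], 0, 1], [[0, 0, 0], 0, 1], [[0, 0, 0], 0, 1], [[0, 0, 0], 0, 1], [[0, 0, 0], 0, 1], [[0, 0, 0], 0, 1], [[0, 0, 0], 0, 1]])

```text
clock: 18.37
tool_pos: [0.492, 0.1069, 0.123]
orientation: [179.9, -0.0, 7.3]
force: [3.2, -5.9, 6.4]
opening: 0.0115
gripper_force: 30.0
```

Request:
apply_moves(commands=[[[0, -0.01, 0], 0, 1], [[0, -0.02, 0], 0, 1], [[0, -0.03, 0], 0, 1], [[0, -0.04, 0], 0, 1], [[0, -0.05, 0], 0, 1], [[0, -0.06, 0], 0, 1], [[0, -0.07, 0], 0, 1], [[0.01, -0.08, 0], 0, 1], [[0.01, -0.09, 0], 0, 1], [[0.01, -0.1, 0], 0, 1], [[0.01, -0.11, 0], 0, 1], [[0.01, -0.12, 0], 0, 1], [[0.01, -0.13, 0], 0, 1], [[0.01, -0.13, 0], 0, 1], [[0.01, -0.13, 0], 0, 1]])

```text
clock: 19.62
tool_pos: [0.4921, 0.1063, 0.123]
orientation: [180.0, -0.0, 7.3]
force: [1.3, -2.9, 6.7]
opening: 0.0118
gripper_force: 30.0
```

Request:
apply_moves(commands=[[[0, -0.01, 0], 0, 1], [[0, -0.02, 0], 0, 1], [[0, -0.03, 0], 0, 1], [[0, -0.04, 0], 0, 1], [[0, -0.05, 0], 0, 1], [[0, -0.06, 0], 0, 1], [[0, -0.06, 0], 0, 1], [[0, -0.06, 0], 0, 1]])

```text
clock: 20.28
tool_pos: [0.4922, 0.1059, 0.123]
orientation: [180.0, -0.1, 7.3]
force: [1.0, -2.5, 5.5]
opening: 0.0114
gripper_force: 30.0
```

Request:
apply_moves(commands=[[[0, -0.01, 0], 0, 1], [[0, -0.02, 0], 0, 1], [[0, -0.03, 0], 0, 1], [[0, -0.04, 0], 0, 1], [[0, -0.04, 0], 0, 1], [[0, -0.04, 0], 0, 1], [[0, -0.04, 0], 0, 1]])

```text
clock: 20.87
tool_pos: [0.4922, 0.1057, 0.123]
orientation: [-180.0, -0.1, 7.3]
force: [0.7, -0.8, 6.3]
opening: 0.0118
gripper_force: 30.0
```

Request:
apply_moves(commands=[[[0, 0, 0], 0, 0.88], [[0, 0, 0], 0, 0.86], [[0, 0, 0], 0, 0.84], [[0, 0, 0], 0, 0.8], [[0, 0, 0], 0, 0.75], [[0, 0, 0], 0, 0.7], [[0, 0, 0], 0, 0.6], [[0, 0, 0], 0, 0.5], [[0, 0, 0], 0, 0.5], [[0, 0, 0], 0, 0.5], [[0, 0, 0], 0, 0.5]])

```text
clock: 21.78
tool_pos: [0.4918, 0.1054, 0.1225]
orientation: [180.0, 0.0, 7.2]
force: [0.4, -0.6, 0.9]
opening: 0.0437
gripper_force: 0.0
```

```bash
python3 - <<'E'
from m import *
o=ctrl.get_obs();p=ctrl.snapshot('wrist');print(o['tool_pos'],o['force'],o['opening'])
B=o['tool_pos'][:2]; psi=np.radians(o['orientation'][2]+90)
u=np.array([np.cos(psi),np.sin(psi)]);n=np.array([-u[1],u[0]])
for t,z in dict(caddy=0,push_bar=.125,nose=.055,shaker=.046).items():
    for k in ctrl.spot_point(p,t)[:2]: X=onz(p,k['at'],z)[:2]-B; print(t,round(k['score'],2),(X@u).round(3),(X@n).round(3))
E
```

```text
[0.4917616  0.10540237 0.12253963] [ 0.37182899 -0.55385909  0.88943381] 0.04368795112075596
caddy 0.9 0.073 -0.001
push_bar 0.62 -0.002 0.0
nose 0.64 0.165 0.001
nose 0.56 0.058 -0.015
shaker 0.83 0.12 0.002
```

Request:
apply_moves(commands=[[[0, 0, 0.5], 0, 0.5], [[0, 0, 1.5], 0, 0.5], [[0, 0, 3], 0, 0.5], [[0, 0, 5], 0, 0.5], [[0, 0, 7.5], 0, 0.5], [[0, 0, 10.5], 0, 0.5], [[0, 0, 13.5], 0, 0.5], [[0, 0, 16], 0, 0.5], [[0, 0, 16], 0, 0.5], [[0, 0, 16], 0, 0.5]])

```text
clock: 22.87
tool_pos: [0.4924, 0.1057, 0.2851]
orientation: [-179.9, -0.2, 7.2]
force: [-0.0, 0.7, -1.1]
opening: 0.0439
gripper_force: 0.0
```

Request:
apply_moves(commands=[[[-3, -5, 0], 0, 0.5], [[-3, -8, 0], 0, 0.5], [[-3, -8, 0], 0, 0.5], [[-3, -8, 0], 0, 0.5], [[-3, -8, 0], 0, 0.5]])

```text
clock: 23.28
tool_pos: [0.4616, 0.0251, 0.2824]
orientation: [-180.0, 0.0, 7.2]
force: [-0.1, 0.2, 0.7]
opening: 0.0434
gripper_force: 0.0
```

```bash
python3 - <<'E'
from m import *
psi=np.radians(97.1);u=np.array([np.cos(psi),np.sin(psi)]);n=np.array([-u[1],u[0]]);b=np.array([.4745,.260])
for nm in ('wrist','side'):
  p=ctrl.snapshot(nm); pickle.dump(p,open('f_%s.pkl'%nm,'wb'))
  for t,z in dict(caddy=0,push_bar=.125,nose=.055,shaker=.046,bay=0,bracket=.085).items():
    for k in ctrl.spot_point(p,t)[:1]: X=onz(p,k['at'],z)[:2]-b; print(nm,t,round(k['score'],2),(X@u).round(3),(X@n).round(3))
p=pickle.load(open('f_side.pkl','rb'))
for t in 'trivet jar bowl brush turner mug'.split():
    print(t,[(np.round(onz(p,k['at'],0),3).tolist()) for k in ctrl.spot_point(p,t)[:1]])
E
```

```text
wrist caddy 0.92 -0.086 0.002
wrist push_bar 0.72 -0.156 0.001
wrist shaker 0.63 -0.036 0.003
wrist bay 0.61 -0.082 -0.002
side caddy 0.6 -0.08 -0.005
side push_bar 0.96 -0.149 0.008
side nose 0.76 0.008 -0.003
side shaker 0.76 -0.537 -0.091
trivet [[0.666, 0.234, 0.0]]
jar [[0.295, 0.244, 0.0]]
bowl [[0.804, -0.001, 0.0]]
brush [[0.748, -0.291, 0.0]]
turner [[0.611, -0.486, 0.0]]
mug [[0.276, -0.334, 0.0]]
```

Caddy is parked on the pad, centred, and everything else is where it was; handing in.

```bash
python3 -c "
from plant import ctrl
print(ctrl.close_job())"
```

```text
the job is handed in; nothing more can be done
None
```

I handed the job in at about 23.5 s: the caddy is parked against the bumper, square to within about 0.2° and centred to about 1 mm by the camera. I held about 6–7 N on the bumper for about 1.4 s, under half its bottoming force, then eased off to nearly nothing and let go. The castors showed straight in the last picture I viewed, before the final 13 cm straight run. The shaker was last located in its cell, and the six bystanders measured within about 6 mm of where they started.

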